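Close the wide tip chest by breaking its lid stay

ROBOT

A 7-joint arm with a two-finger parallel gripper is mounted at the origin on the work surface. World frame = base frame: x ahead of the robot, y to its left, z up, the work surface at z = 0. Lengths are in m, angles in degrees, forces in N, time in s.
With the tool pointing down it reaches from about 0.425 to 0.875 m from the base axis. Payload 4.7 kg.
Tool frame: the origin (TCP) lies midway between the tips of the shut fingers; the grasp point (between the pads) lies 19 mm behind it; y points along the fingers, x is the direction in which the jaws open and shut, and the axes are right-handed (so a half turn about y gives the same grasp; the last joint's range is limited). The gripper opens to 87 mm and grips with 3 to 60 N. Pads are 19 mm wide; open, the fingers measure 117 mm over their backs; the gripper's body (75 mm by 190 mm) begins 51 mm behind the grasp point.
Start: joints at [0.808, 18.392, -4.016, 83.108, 1.295, 78.541, -3.26], TCP at [0.65, -0, 0.223] pointing down, gripper open.
Joint ranges: [-163.93, 163.93], [-17.29, 119.83], [-79.2, 71.16], [3.27, 140.29], [-89.18, 269.18], [5.43, 117.66], [-154.24, 154.24]. Speed limits (degrees/s): [147.25, 147.25, 180, 180, 180, 180, 180].

INTERFACE

Orientations are given as [roll, pitch, yaw] about the fixed x, y, z axes, in that order (R = Rz(yaw) Ry(pitch) Rx(roll)).
In Python, from cell import env gives the robot as it stands.
- The arm moves only by the tool carry_out, never from a script. Its argument "targets" is a list of rows, each a list of 2 entries, a list of its own where there are three numbers: the shift along the tool's x, y, z in mm, then the turn, a rotation vector about the tool's x, y, z in degrees. A call has 1 to 12 rows; each row shifts and turns the commanded pose from where the row before left it, along the tool's axes as they then stand; what a row does not reach is not made up. A row lasts 1/10 s, in which the tool goes at most 50 mm and 8.59 degrees, less where a joint would pass 70% of its speed; a pose out of reach is approached as far as the arm can. A call with a gripper value outside its range is refused whole. "jaw" is the opening, from 0 (shut) to 1 (fully open), set as the call begins (left out, the last holds). The fingers move at their own pace and stop on an object; "squeeze" is the grip in N (left out, the last holds). Time passes only in rows, so rows that do not move let the fingers close. It gives the time, the measured TCP pose, the force and the opening at its end, in the units of the state.
- env.get_obs(): the state, without advancing time (a new reading comes with each control period).
- env.read_camera(name): name is "scene" or "side" or "wrist"; returns the picture (384x512x3 uint8, red, green, blue); there is no depth.
- env.get_calibration(name): a dict with "fx", "fy", "cx", "cy" (pixels), "R" (3x3) and "t" (3): a world point X has camera coordinates R X + t; the wrist camera has in their place "hand_eye" (4x4, takes a point from camera to tool coordinates, whose origin is the TCP and whose axes are the tool frame's). Camera axes: x right, y down, z forward; pixel columns grow to the right and rows downward; lengths in m; the calibration is good to about 2 mm. The wrist camera is an equidistant fisheye: a pixel r from the principal point sees the ray r / f radians off the axis. A picture is of the moment at which its call begins: read the wrist's pose just before it. get_calibration takes no time and is no camera call.
- env.sign_off(): hands the job in, once; it reports no verdict.
Trained networks look in the newest picture that a camera, given by its name, has taken for a name from the list of things; names that differ only in an ending like _2 or _b are one class to them, and where a whole thing is asked for, a point or a joint stands for the part that bears it (a point fixed in the world has none). Each returns a list of dicts, best first, with "p" (0 to 1); they miss things now and then, are a little off and sometimes report something else, mostly with a low value. They report only what shows in the picture. A call takes as long as a camera call. They do not tell look-alikes from the thing itself.
- env.outline_of(camera, label): "mask" (384x512 bool, what is visible of it) and "xy" ([column, row] in pixels, amid what is visible of it).
The state is a dict: "time_s": time; "qpos": joint angles; "joint_velocities": joint speeds; "effort": joint torques, N m; "tool_pos": TCP position; "tool_rot": TCP orientation; "force": force on the tool from outside, world axes, zero at the start; "wrist_torque": the same for the moment, N m; "grip_width": finger opening in m.
Only numpy, scipy, OpenCV 4.12 (cv2) and the standard library are available. Lean on these libraries where they do the work, as an engineer would, in place of code of your own. Each camera call takes 0.05 s, during which the arm holds its last target.

TASK

Two lidded pipette-tip chests stand open on the lab bench, each held open by a locked folding stay on its side. On the wider chest, press the knee of the stay down to break it, then lower that lid until it is fully shut. Leave the narrow chest standing open.

Things in the scene. Friction and masses are not known exactly. Their poses are not given: they have to be found in the camera images.
- chest: Wider of two fixed light-grey chests: 140 mm deep, 180 wide, 120 high (the narrow one: 100 wide, else alike). Origin: centre of its underside. x to its back, y to its left. Lid hinge: along y through (70, 0, 120) mm. The lid, 140 x 172 x 8 mm, stands 45 degrees open, front edge 225 mm up; shut, its underside lies on the rim at 120 mm, front edge at x = -70 mm.
- chest_pad (a point): Top centre of the steel thumb pad, 34 (x) by 32 mm, on the knee of the folding stay outside the wide chest's right (-y) side; at first level and at (-19, -132, 159) mm in its frame. Locked just above straight. Some 5 N down breaks it: past straight in 6 mm, well broken 20 to 30 mm down, almost straight down, tilting; the lid sinks some 0.2 rad with it. It folds on as the lid goes down.
- chest_lid (a joint): Wide chest's lid, rad: 0 = open at 45 degrees, locked, as at the start; grows as it goes down; 0.785 = shut on the rim. Stiff hinge: once the stay is broken the lid stays where it is left and goes down when its outer face is pushed near the front edge with a few newtons.
- small_lid (a joint): Narrow chest's lid, same meaning; it is to stay at 0.
There are look-alikes about, which are no part of the job. Leave any orange look-alike of the part that bears small_lid alone.

How it is judged:
By the outcome, as a careful person would: the job done as asked, in the order asked, and still so for the second after the job is handed in, with the robot touching nothing.
It also fails if it takes over 38 s, if anything falls off the work surface, if the arm or the gripper's body presses on something with over 40 N, if the wrist force passes 120 N, or if a joint passes its speed limit or range.

## Working session

There is one attempt and no reset: what is moved stays moved. The work goes in short steps, Python scripts to look and compute and a tool call to move; the robot and the scene stay as the last step left them, time stands still between calls to the robot, and variables do not carry over. Pictures are saved under pics/ and viewed, and the job is handed in when it is done.

Besides the shell and the picture viewer there is one more tool, called as name([rows], argument=value, ...), one row to a line, values as JSON. carry_out: Moves the arm, as the interface text tells. Its arguments: {"type":"object","properties":{"targets":{"type":"array","items":{"type":"array"}},"jaw":{"type":"number"},"squeeze":{"type":"number"}},"required":["targets"]}

```bash
ls; mkdir -p pics
python3 - <<'E'
from cell import env
import cv2,numpy as np
o=env.get_obs();print({k:np.round(v,3).tolist() for k,v in o.items()})
for c in("scene","side"):
    im=env.read_camera(c);cv2.imwrite(f"pics/{c}0.png",im[:,:,::-1]);
    k=env.get_calibration(c);print(c,{a:np.round(b,3).tolist() for a,b in k.items()})
    for l in("chest","chest_pad","chest_lid","small_lid"):
        for d in env.outline_of(c,l):print(c,l,round(d["p"],2),np.round(d["xy"]),d["mask"].sum())
E
```

```text
pics
{'time_s': 0.0, 'qpos': [0.807, 18.44, -4.016, 83.177, 1.298, 78.54, -3.262], 'joint_velocities': [0.034, 0.047, 0.033, -0.068, 0.021, 0.07, 0.031], 'effort': [-0.0, -49.128, -0.404, -31.253, -0.064, 0.044, 0.0], 'tool_pos': [0.649, -0.0, 0.221], 'tool_rot': [-90.008, 0.112, 0.003], 'force': [-0.393, 0.159, -0.413], 'wrist_torque': [-0.014, 0.028, -0.049], 'grip_width': 0.087}
scene {'fx': 352.595, 'fy': 352.595, 'cx': 254.612, 'cy': 189.157, 'R': [[0.908, 0.419, -0.012], [0.283, -0.633, -0.721], [-0.31, 0.651, -0.693]], 't': [-0.411, -0.098, 1.271]}
scene chest 0.79 [251. 231.] 5582
scene chest_pad 0.71 [226. 249.] 272
scene small_lid 0.91 [179. 189.] 1096
scene small_lid 0.87 [241. 104.] 497
scene small_lid 0.59 [291. 114.] 117
scene small_lid 0.21 [255. 211.] 2985
side {'fx': 378.506, 'fy': 378.506, 'cx': 249.019, 'cy': 185.807, 'R': [[-0.985, -0.173, 0.014], [-0.094, 0.461, -0.882], [0.146, -0.87, -0.47]], 't': [0.45, 0.199, 0.745]}
side chest 0.7 [238. 182.] 5051
side chest_lid 0.87 [224. 150.] 831
side small_lid 0.96 [324. 154.] 1971
side small_lid 0.64 [342. 286.] 6443
side small_lid 0.62 [185. 244.] 3021
```

View pics/scene0.png

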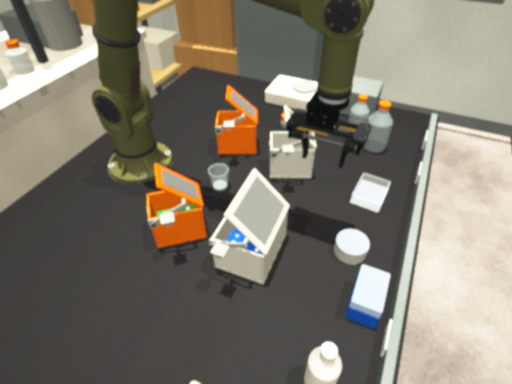

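View pics/side0.png

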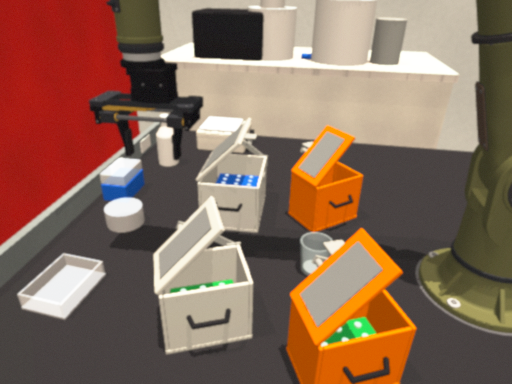

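The candidates for the wide chest in the scene view are: grey with blue tips (250,230), grey with white lid behind the gripper (292,150), orange (178,215) and orange (236,130). The grey one at (250,230), which is (235,180) in the side view, looks the widest. I'll check it in a crop.

Run:
```python
import cv2,numpy as np
a=cv2.imread("pics/scene0.png")[160:300,195:325];b=cv2.imread("pics/side0.png")[110:240,185:285]
cv2.imwrite("pics/cA.png",cv2.resize(a,None,fx=4,fy=4,interpolation=3));cv2.imwrite("pics/cB.png",cv2.resize(b,None,fx=4.5,fy=4.5,interpolation=3))
```

```text
(no output)
```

View pics/cA.png

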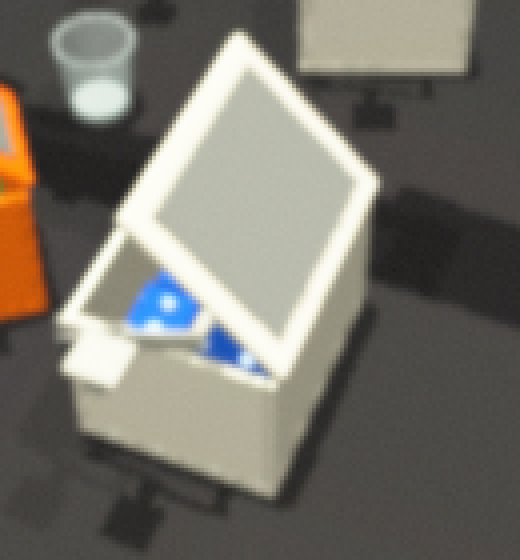

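View pics/cB.png

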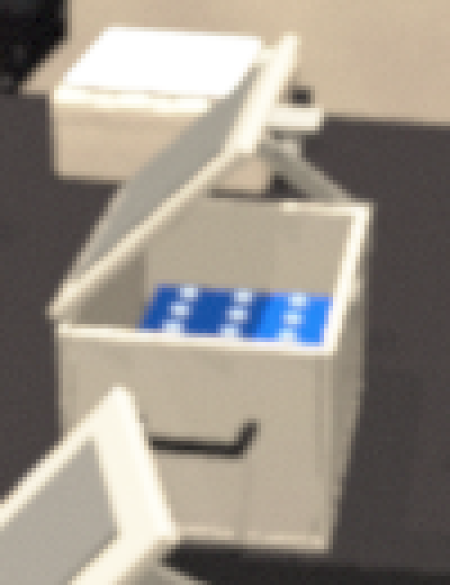

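Both crops show a grey chest with its lid hinged on the +X side (right in the scene view, left in the side view). The pad is on the -Y side at crop A (100,360), or scene (220,250). I'll fit the chest pose from corner points, then check its width and the narrow chest.

```bash
cat > h.py <<'E'
import numpy as np,cv2
from scipy.optimize import least_squares
from cell import env
K={c:env.get_calibration(c) for c in("scene","side")}
def proj(c,X):
    k=K[c];p=np.asarray(X)@np.array(k["R"]).T+np.array(k["t"]);return np.c_[k["fx"]*p[:,0]/p[:,2]+k["cx"],k["fy"]*p[:,1]/p[:,2]+k["cy"]]
def w(P,q):
    c,s=np.cos(q[2]),np.sin(q[2]);P=np.asarray(P,float)
    return np.c_[q[0]+c*P[:,0]-s*P[:,1],q[1]+s*P[:,0]+c*P[:,1],P[:,2]]
E
python3 - <<'E'
from h import *
A=[((277,497),(70,-1,0)),((80,432),(-70,-1,0)),((62,320),(-70,-1,120)),((285,375),(72,-.955,123)),((378,182),(75,.955,125)),((240,35),(-23,.955,225)),((120,215),(-29,-.955,219))]
B=[((330,550),(-70,1,0)),((68,545),(70,1,0)),((333,350),(-70,1,120)),((370,207),(-70,-1,120)),((290,38),(-23,-.955,225)),((240,150),(-29,.955,219)),((50,312),(72,.955,120))]
def P(L,hw):return np.array([(p[0],p[1]*hw*1000,p[2]) for _,p in L])/1000
ua=np.array([p for p,_ in A])/4+[195,160];ub=np.array([p for p,_ in B])/4.5+[185,110]
def f(q):return np.r_[(proj("scene",w(P(A,q[3]),q))-ua).ravel(),(proj("side",w(P(B,q[3]),q))-ub).ravel()]
r=least_squares(f,[.7,-.1,0,.09],loss="soft_l1")
print(r.x,np.degrees(r.x[2]));print(np.round(f(r.x).reshape(-1,2),1).tolist())
q=r.x;pad=w([[-.019,-q[3]-.042,.159]],q);print("pad",pad,proj("scene",pad),proj("side",pad))
for c in("scene","side"):
    print(c,-np.array(K[c]["R"]).T@K[c]["t"])
# ground point where small chest: back-project
def ground(c,u,v,z=0):
    k=K[c];R=np.array(k["R"]);d=R.T@[(u-k["cx"])/k["fx"],(v-k["cy"])/k["fy"],1];o=-R.T@k["t"];return o+d*(z-o[2])/d[2]
for c,u,v in(("scene",270,178),("scene",313,178),("side",168,347),("side",251,337),("scene",155,248),("scene",208,238)):print(c,u,v,ground(c,u,v))
E
```

```text
[ 0.52961956 -0.18523074  0.05304386  0.08815084] 3.0391890892777336
[[-0.2, -0.5], [0.2, -1.1], [0.3, -1.0], [-0.5, 0.7], [-0.5, -0.1], [-0.8, -0.6], [-1.3, 1.6], [-1.2, -0.2], [-0.7, -3.8], [-0.6, -0.2], [-2.2, 0.2], [-1.8, -1.3], [2.3, 1.0], [0.4, 3.1]]
pad [[ 0.51754675 -0.31620589  0.159     ]] [[220.93517091 248.58657275]] [[248.00385121 135.56678946]]
scene [ 0.79473135 -0.71709099  0.80508575]
side [0.35284195 0.63466307 0.5195876 ]
scene 270 178 [0.45960083 0.11086134 0.        ]
scene 313 178 [0.59298139 0.17030178 0.        ]
side 168 347 [0.54688476 0.24482154 0.        ]
side 251 337 [0.41827959 0.20063134 0.        ]
scene 155 248 [ 0.27860337 -0.29230665  0.        ]
scene 208 238 [ 0.39715932 -0.19991713  0.        ]
```

The fit gives a half width of 88 mm, so this is the wide chest. It stands at (0.530, -0.185) with a yaw of 3°, and its pad is at (0.518, -0.318, 0.159), which matches both views. I'll move above the pad with the jaws shut.

carry_out([
  [[0, -33, 0], [0, 0, 0]],
  [[0, -33, 0], [0, 0, 0]],
  [[0, -33, 0], [0, 0, 0]],
  [[-16, 0, -40], [0, 0, 0]],
  [[-16, 0, -40], [0, 0, 0]],
  [[-16, 0, -40], [0, 0, 0]],
  [[-16, 0, -40], [0, 0, 0]],
  [[-17, 0, -41], [0, 0, 0]],
  [[-17, 0, -41], [0, 0, 0]],
  [[-17, 0, -41], [0, 0, 0]],
  [[-16, 0, -40], [0, -3, 0]],
  [[0, 0, 0], [0, 0, 0]],
], jaw=0, squeeze=20)

```text
time_s: 1.7
tool_pos: [0.5143, -0.3313, 0.3217]
tool_rot: [-90.3, 0.1, 2.3]
force: [-0.8, -0.9, -0.1]
grip_width: 0.0024
```

Run:
```python
from h import *
o=env.get_obs();print(np.round(o["tool_pos"],4),np.round(o["tool_rot"],1),o["time_s"])
a=env.read_camera("scene");b=env.read_camera("wrist")
cv2.imwrite("pics/s1.png",cv2.resize(a[90:310,130:380,::-1],None,fx=3,fy=2.7));cv2.imwrite("pics/w1.png",b[:,:,::-1])
```

```text
[ 0.5143 -0.3313  0.3217] [-90.3   0.1   2.3] 1.7
```

View pics/s1.png

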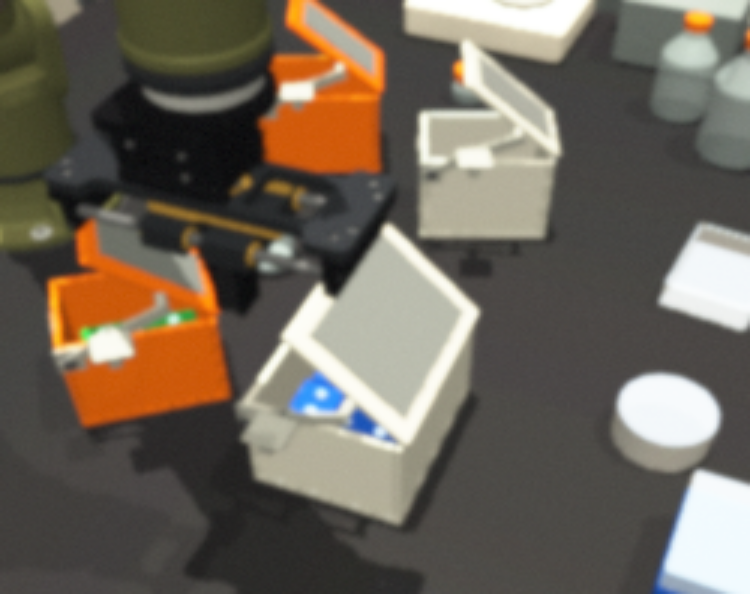

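View pics/w1.png

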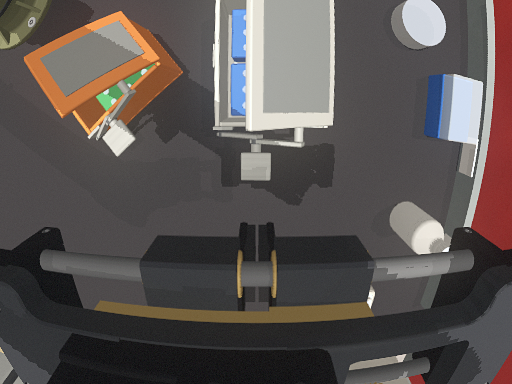

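The wrist view shows the pad at (256,166), with the stay and lid clear beside it. The fingertips are at (256,230). I'll back-project the pad onto z=0.159.

```bash
cat >> h.py <<'E'
from scipy.spatial.transform import Rotation as Ro
def wray(u,v,z,o):
    k=env.get_calibration("wrist");H=np.array(k["hand_eye"]);a,b=(u-k["cx"])/k["fx"],(v-k["cy"])/k["fy"];th=np.hypot(a,b)
    d=np.array([a/th*np.sin(th),b/th*np.sin(th),np.cos(th)]);R=Ro.from_euler("xyz",o["tool_rot"],degrees=True).as_matrix()
    D=R@H[:3,:3]@d;C=R@H[:3,3]+o["tool_pos"];return C+D*(z-C[2])/D[2]
def totool(dw,o):
    return Ro.from_euler("xyz",o["tool_rot"],degrees=True).as_matrix().T@np.array(dw)*1000
E
python3 - <<'E'
from h import *
o=env.get_obs();print(np.round(o["tool_pos"],4),np.round(o["tool_rot"],1))
p=wray(256,166,.159,o);print(p)
for d in env.outline_of("wrist","chest_pad"):print(d["p"],d["xy"],wray(*d["xy"],.159,o))
q=np.array([.52962,-.18523,.05304]);pad=w([[-.019,-.132,.159]],q)[0];print(pad,w([[-.045,0,.1]],q))
print("chest corners wrist", wray(215,130,.120,o),w([[-.07,-.09,.12]],q))
E
```

```text
[ 0.5183 -0.3242  0.3216] [-90.   -0.    2.8]
[ 0.51697707 -0.31466045  0.159     ]
0.72 [256.7, 158.8] [ 0.51733998 -0.30644028  0.159     ]
[ 0.51764472 -0.31805166  0.159     ] [[ 0.48468328 -0.18761568  0.1       ]]
chest corners wrist [ 0.46472795 -0.28007313  0.12      ] [[ 0.4644898  -0.27881449  0.12      ]]
```

carry_out([
  [[0, 36, 3], [0, 0, 0]],
  [[0, 40, 0], [0, 0, 0]],
  [[0, 40, 0], [0, 0, 0]],
  [[0, 30, 0], [0, 0, 0]],
  [[0, 10, 0], [0, 0, 0]],
  [[0, 5, 0], [0, 0, 0]],
  [[0, 4, 0], [0, 0, 0]],
  [[0, 4, 0], [0, 0, 0]],
  [[0, 4, 0], [0, 0, 0]],
  [[0, 4, 0], [0, 0, 0]],
  [[0, 4, 0], [0, 0, 0]],
  [[0, 4, 0], [0, 0, 0]],
])

```text
time_s: 3.05
tool_pos: [0.519, -0.3205, 0.1368]
tool_rot: [-90.0, -0.0, 3.0]
force: [-0.4, 0.6, 4.2]
grip_width: 0.0002
```

carry_out([
  [[0, 3, 0], [0, 0, 0]],
  [[0, 3, 0], [0, 0, 0]],
  [[0, 0, 0], [0, 0, 0]],
])

```text
time_s: 3.35
tool_pos: [0.5175, -0.3205, 0.1295]
tool_rot: [-90.0, 0.2, 3.0]
force: [-1.5, 0.3, 1.3]
grip_width: 0.0004
```

Run:
```python
from h import *
o=env.get_obs();print(np.round(o["tool_pos"],4),np.round(o["force"],1))
a=env.read_camera("scene");b=env.read_camera("wrist")
cv2.imwrite("pics/s2.png",cv2.resize(a[140:310,160:330,::-1],None,fx=3,fy=3));cv2.imwrite("pics/w2.png",b[:,:,::-1])
```

```text
[ 0.5175 -0.3205  0.1295] [-1.5  0.3  1.3]
```

View pics/s2.png

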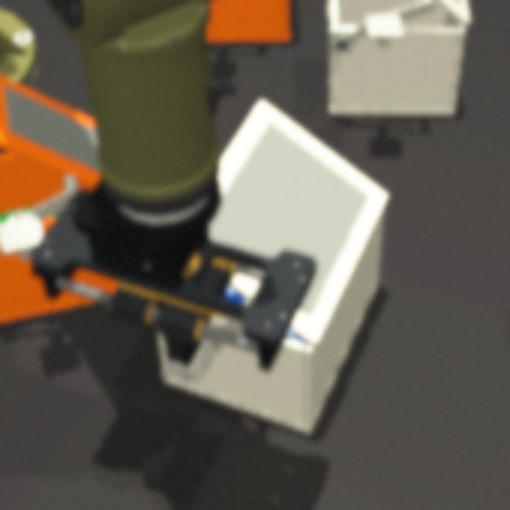

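View pics/w2.png

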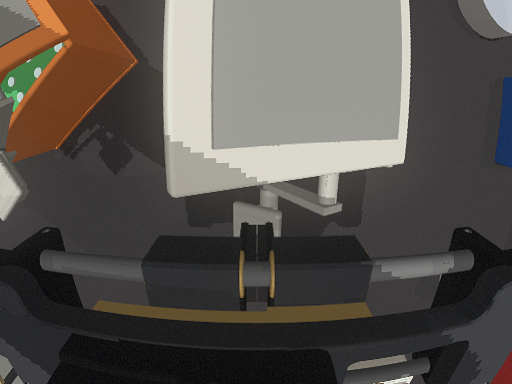

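The stay is broken: the pad is about 30 mm down and tilted, and the lid has sunk. Next I'll rise and move over the front of the lid.

carry_out([
  [[0, -30, 0], [0, 0, 0]],
  [[0, -40, 0], [0, 0, 0]],
  [[0, -40, 0], [0, 0, 0]],
  [[0, -30, 0], [0, 0, 0]],
  [[-5, 0, 34], [0, 0, 0]],
  [[-5, 0, 34], [0, 0, 0]],
  [[-5, 0, 33], [0, 0, 0]],
  [[-6, 0, 33], [0, 0, 0]],
  [[0, 0, 0], [0, 0, 0]],
  [[0, 0, 0], [0, 0, 0]],
])

```text
time_s: 4.45
tool_pos: [0.491, -0.187, 0.2706]
tool_rot: [-90.0, -0.0, 3.1]
force: [-0.6, 0.3, 1.2]
grip_width: 0.0005
```

Run:
```python
from h import *
o=env.get_obs();print(np.round(o["tool_pos"],4),np.round(o["force"],1),np.round(o["tool_rot"],1))
a=env.read_camera("side");b=env.read_camera("wrist")
cv2.imwrite("pics/d3.png",cv2.resize(a[60:300,100:380,::-1],None,fx=2.5,fy=2.5));cv2.imwrite("pics/w3.png",b[:,:,::-1])
```

```text
[ 0.491  -0.187   0.2706] [-0.6  0.3  1.2] [-90.   -0.    3.1]
```

View pics/d3.png

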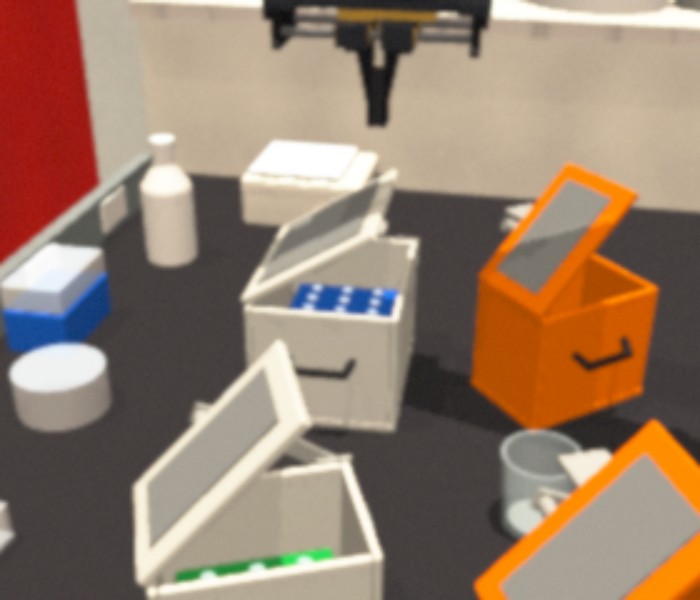

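View pics/w3.png

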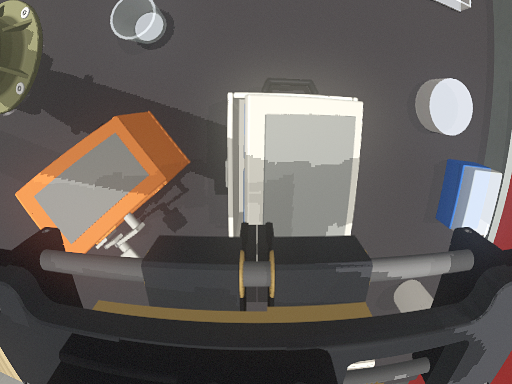

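The lid has sunk to about 30° in the side view. The tip is over the lid about 10 mm behind its front edge, and the orange chest at (100,180) in the wrist view is clear. Now I'll press the lid down.

carry_out([
  [[0, 33, 0], [0, 0, 0]],
  [[0, 33, 0], [0, 0, 0]],
  [[0, 8, 0], [0, 0, 0]],
  [[0, 7, 0], [0, 0, 0]],
  [[-1, 7, 0], [0, 0, 0]],
  [[-1, 7, 0], [0, 0, 0]],
  [[-1, 7, 0], [0, 0, 0]],
  [[-1, 7, 0], [0, 0, 0]],
  [[-1, 7, 0], [0, 0, 0]],
  [[-1, 7, 0], [0, 0, 0]],
  [[0, 0, 0], [0, 0, 0]],
])

```text
time_s: 5.65
tool_pos: [0.4841, -0.1873, 0.1462]
tool_rot: [-90.0, 0.1, 3.0]
force: [-0.7, 0.4, 0.5]
grip_width: 0.0004
```

Run:
```python
from h import *
a=env.read_camera("side")
cv2.imwrite("pics/d4.png",cv2.resize(a[60:300,100:380,::-1],None,fx=2.5,fy=2.5))
```

```text
(no output)
```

View pics/d4.png

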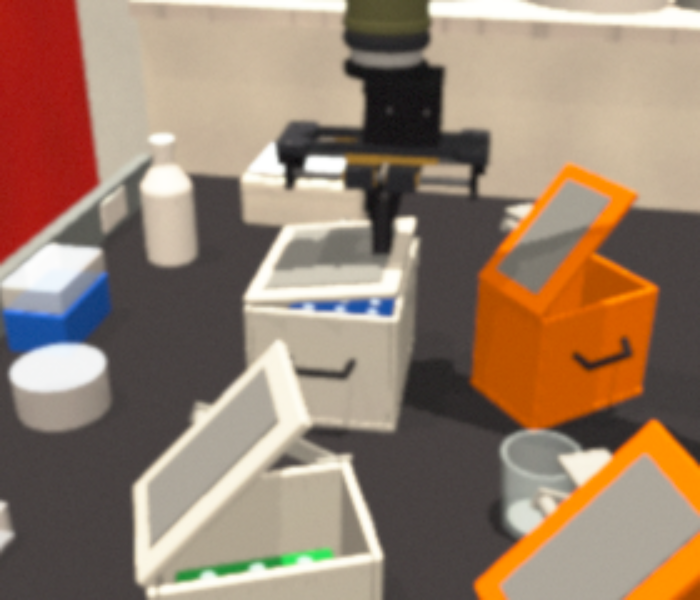

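The lid is following the tip and is almost shut, so I'll keep pressing.

carry_out([
  [[0, 6, 0], [0, 0, 0]],
  [[0, 5, 0], [0, 0, 0]],
  [[0, 4, 0], [0, 0, 0]],
  [[0, 3, 0], [0, 0, 0]],
  [[0, 2, 0], [0, 0, 0]],
  [[0, 0, 0], [0, 0, 0]],
  [[0, 0, 0], [0, 0, 0]],
])

```text
time_s: 6.4
tool_pos: [0.4847, -0.1876, 0.1284]
tool_rot: [-90.0, 0.0, 3.0]
force: [-3.6, 1.2, 6.6]
grip_width: 0.0007
```

carry_out([
  [[0, 2, 0], [0, 0, 0]],
  [[0, 1, 0], [0, 0, 0]],
  [[0, 0, 0], [0, 0, 0]],
  [[0, 0, 0], [0, 0, 0]],
])

```text
time_s: 6.8
tool_pos: [0.4848, -0.1876, 0.1282]
tool_rot: [-90.0, -0.0, 3.0]
force: [-9.6, 4.4, 22.5]
grip_width: 0.0005
```

The tip stopped hard at z = 0.128 with 22 N, so the lid is on the rim. I'll retreat and check.

carry_out([
  [[0, -5, 0], [0, 0, 0]],
  [[0, -30, 0], [0, 0, 0]],
  [[0, -50, 0], [0, 0, 0]],
  [[0, -50, 0], [0, 0, 0]],
  [[0, -30, 0], [0, 0, 0]],
  [[0, 0, 0], [0, 0, 0]],
  [[0, 0, 0], [0, 0, 0]],
])

```text
time_s: 7.5
tool_pos: [0.4852, -0.1876, 0.2896]
tool_rot: [-90.0, -0.1, 3.0]
force: [-0.3, -1.1, -0.7]
grip_width: 0.0002
```

Run:
```python
from h import *
o=env.get_obs();print(np.round(o["tool_pos"],4),np.round(o["force"],1))
a=env.read_camera("side");b=env.read_camera("scene")
q=np.array([.52962,-.18523,.05304]);X=w(np.array([[-70,86,128],[-70,-86,128],[70,86,128],[70,-86,128]])/1000,q)
print(proj("side",X)-[185,110],proj("scene",X))
cv2.imwrite("pics/d5.png",cv2.resize(a[60:300,100:380,::-1],None,fx=2.5,fy=2.5));cv2.imwrite("pics/s5.png",cv2.resize(b[80:310,130:380,::-1],None,fx=2.6,fy=2.6))
c=np.ascontiguousarray(a[:,:,::-1])
cv2.imwrite("pics/e5.png",cv2.resize(c[110:240,185:285],None,fx=4.5,fy=4.5,interpolation=3))
```

```text
[ 0.4852 -0.1876  0.2896] [-0.3 -1.1 -0.7]
[[73.63425209 73.96383623]
 [80.08917068 43.70848228]
 [11.96947473 69.70794952]
 [27.58013326 40.51110378]] [[239.11248557 190.53075331]
 [210.90773609 236.35049433]
 [287.47624633 203.70389549]
 [264.70528556 253.51102682]]
```

View pics/d5.png

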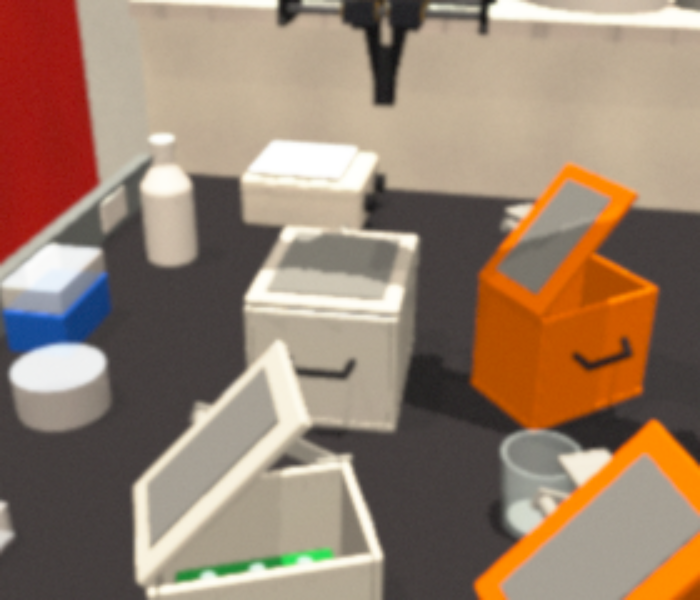

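View pics/s5.png

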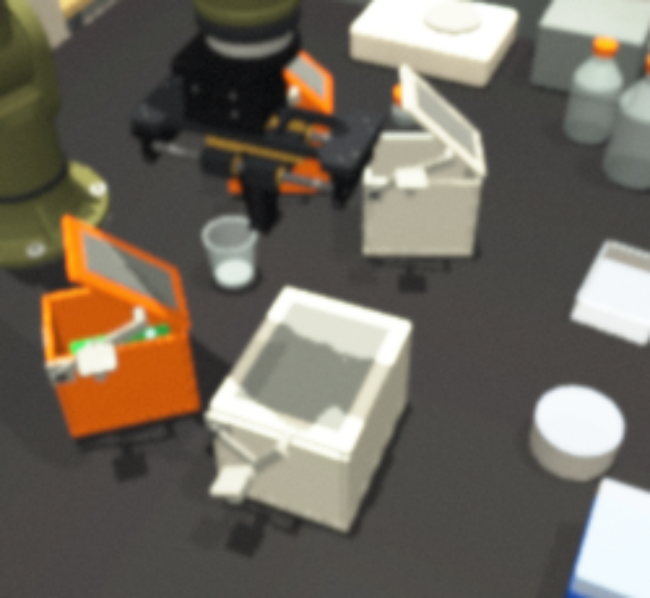

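View pics/e5.png

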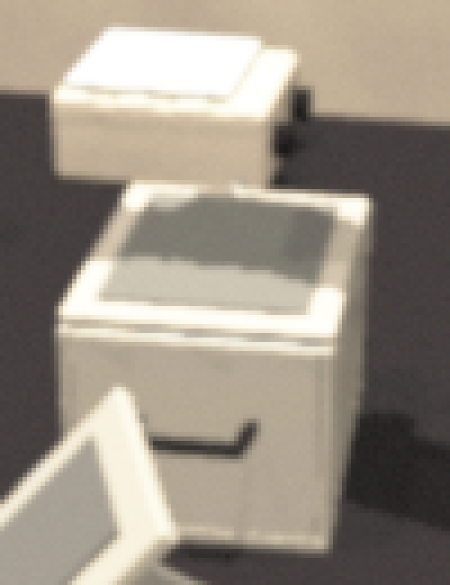

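The lid lies flush on the rim with an even seam in both views. The stay is folded, and the narrow chest and both orange ones still stand open. I'll hand in now.

```bash
python3 -c "
from cell import env
print(env.sign_off())"
```

```text
the job is handed in; nothing more can be done
None
```

I broke the stay on the wider grey chest by pressing its knee pad about 30 mm down. I then pushed that lid shut near its front edge, backed off and handed the job in at about 7.6 s.

- **Lid shut:** the fingertip stopped firmly at 0.128 m, the expected height of the closed lid's top, with about 22 N on it. After I backed off, the lid lay flush on the rim with an even seam. Its front corner in the side view was within about 3 pixels of where the closed lid should be.
- **Everything else:** the narrow chest and both orange look-alikes still looked open and untouched in the last pictures. The gripper was about 160 mm above the lid, touching nothing.
- **Disagreement:** the network placed the pad about 10 mm off my fit from the two fixed cameras. I measured the pad by hand in the wrist view, which agreed with the fit to about 4 mm, and aimed by those two.

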